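Knock the lock pin down and twist off a bayonet cap of unknown hand

TASK

The dark round cap with the orange grip bar on the lamp housing is locked by the sprung red-headed pin beside it: pick up the mallet, drive the pin fully down with it, and set the mallet back down on the bench clear of the fixture. Then twist the cap loose (nobody knows whether this one opens clockwise or anticlockwise, so try one way and, if it stops, the other) and lift it straight off. Finish while holding the cap in the gripper, level and still, about 10 cm above where it sat, without shifting the projector, the bulbs or the tub.

Things in the scene. Friction and masses are not known exactly. Their poses are not given: they have to be found in the camera images.
- fixture: Fixed holding fixture on the bench: aluminium base plate 124 x 164 x 12 mm carrying a round grey lamp-housing stub (92 mm across, its top face 50 mm above the bench) on which the cap sits. Origin on the cap's vertical axis at bench level; z up; the lock pin stands 72 mm from the axis towards -y of the fixture. Position and yaw differ between starts.
- cap: Loose dark metal ribbed cap, 84 mm across, 64 mm high, 0.37 kg. Origin: centre of its lower rim, z up; seated it is 50 mm above the bench, axes as the fixture's. Hidden bayonet: once the pin is down it turns freely in its opening direction and lifts off after 50 to 110 degrees (60 to 80 is good); the other way a hard stop comes after 5 to 9 degrees. Which way opens varies unseen between starts.
- cap_grip (a point): Middle of the orange grip bar on top of the cap, on its axis, 52 mm above the rim. The bar is 18 mm thick (along the cap's x), 60 mm long (its y), from 34 to 64 mm above the rim. Free turning takes under 0.6 N m; above about 2.5 N m a clutch lets the bar slip round on the cap. Pin up, a fork on the cap's -y side lets it turn only 3 degrees; turned less than 45 it cannot be lifted.
- lock_pin (a joint): Slide of the sprung lock pin, metres: 0 = up (cap locked), 0.014 = fully down (cap free to turn; the tooth clears the fork from 0.009). Pushing it down takes 6 to 9 N, and its detent keeps it wherever it is driven to.
- pin_top (a point): Centre of the top of the lock pin: an upright 12 mm steel rod with a red head 20 mm across. 102 mm above the bench when up, 88 mm when down.
- mallet: Small loose mallet (about 0.4 kg): upright cylindrical head 44 mm in diameter and 76 mm high with yellow faces, standing on its lower face, and a level wooden handle pointing along -x of the mallet. Origin at the centre of the lower striking face; z up. Released upright on its face it stands by itself.
- mallet_grip (a point): Place to grip the mallet's handle, 42 mm from the head's axis and 42 mm above the lower face. The handle is 18 mm wide (across), 24 mm high and reaches to 142 mm from the head's axis.
- projector_3: Bystander: loose grey lamp projector, 77 x 79 x 74 mm; origin centre of underside.
- bulb_1: Bystander: loose small bulb standing on its base, 32 x 32 x 46 mm; origin centre of underside.
- bulb_2: Bystander: loose small bulb standing on its base, 32 x 32 x 46 mm; origin centre of underside.
- putty_tub: Bystander: loose white and red tub, 72 x 71 x 71 mm; origin centre of underside.

How it is judged:
By the outcome, as a careful person would: the job done as asked, in the order asked, and still so for the second after the job is handed in, while the arm keeps its last pose, push and grip.
It also fails if it takes over 61 s, if anything falls off the work surface, if the arm or the gripper's body presses on something with over 40 N, if the wrist force passes 120 N, or if a joint passes its speed limit or range.

ROBOT

A 7-joint arm with a two-finger parallel gripper is mounted at the origin on a cart in front of the work surface, level with it; the furniture and walls round the work are solid. World frame = base frame: x ahead of the robot, y to its left, z up, the work surface at z = 0. Lengths are in m, angles in degrees, forces in N, time in s.
With the tool pointing down it reaches from about 0.425 to 0.875 m from the base axis. Payload 9.9 kg.
Tool frame: the origin (TCP) lies at the very end of the fingers, on their centre line; the grasp point (between the pads) lies 19 mm behind it (robot.grasp_offset is the distance from the TCP to the grasp point, in m); z points along the fingers, y is the line along which they close (so a half turn about z gives the same grasp; the last joint's range is limited). The gripper opens to 85 mm and grips with 20 to 120 N. Pads are 22 mm wide; open, the fingers measure 114 mm over their backs; the gripper's body (76 mm by 85 mm) begins 54 mm behind the grasp point. The pads swing forward as they close: fully open they stand 13 mm farther back than shut.
Start: joints at [61.49, 32.985, 1.427, 82.34, -0.859, 64.687, -3.237], TCP at [0.271, -0.618, 0.231] pointing down, gripper open.
Joint ranges: [-157.87, 157.87], [-19.46, 123.44], [-87.15, 90], [11.01, 140.99], [-62.26, 242.26], [9.8, 113.94], [-161.44, 161.44]. Speed limits (degrees/s): [127.2, 127.2, 172.46, 172.46, 180, 180, 180].

INTERFACE

Orientations are given as a 3x3 rotation matrix whose columns are the frame's x, y, z axes.
In Python, from bench import robot gives the robot as it stands.
- The arm moves only by the shell command python3 -m handwheel 'ROWS'. ROWS is JSON, a list of rows, each a list of 5 numbers: the shift along the tool's x, y, z in mm, then the turn about the tool's z in rad, then the finger opening in mm, from 0 to 85.4. In form: [[dx, dy, dz, yaw, claw], ...]. A call has 1 to 10 rows; each row shifts and turns the commanded pose from where the row before left it, along the tool's axes as they then stand; what a row does not reach is not made up. A row lasts 1/8 s, in which the tool goes at most 62.5 mm and 10.7 degrees, less where a joint would pass 70% of its speed; a pose out of reach is approached as far as the arm can. A call is refused whole if a number of a shift passes 62.5 or a number of a turn 0.188, either way. A call with a gripper value outside its range is refused whole. The fingers move at their own pace and stop on an object; the grip force is fixed at half the most. Time passes only in rows, so rows that do not move let the fingers close. It gives the time, the measured TCP pose, the force, the opening and the grip force at its end, in the units of the state.
- robot.sense(): the state, without advancing time (a new reading comes with each control period).
- robot.snapshot(name): name is "scene" or "side" or "wrist"; returns a dict with "color" (400x640x3 uint8, red, green, blue), "depth" (400x640 float32, m along the optical axis (not along the pixel's ray), 0 where there is no reading), "mtx" (3x3 intrinsics, pixels), "k1" (the pictures are not rectified: a ray, as slopes to the right and down, at radius r is drawn at 1 + k1 r^2 times it, then the intrinsics apply), "R" (3x3) and "t" (3): a world point X has camera coordinates R X + t; the wrist camera has in their place "tool_from_camera" (4x4, takes a point from camera to tool coordinates, whose origin is the TCP and whose axes are the flange's). Camera axes: x right, y down, z forward; pixel columns grow to the right and rows downward; lengths in m; the calibration is good to about 2 mm. A picture is of the moment at which its call begins: read the wrist's pose just before it.
- robot.hand_in(): hands the job in; it is judged then, once.
The state is a dict: "time": time; "q": joint angles; "joint_vel": joint speeds; "tau": joint torques, N m; "position": TCP position; "ee_rot": TCP orientation; "force": force on the tool from outside, world axes, zero at the start; "torque": the same for the moment, N m; "finger_gap": finger opening in m; "gripper_force": force on a finger pad.
Only numpy, scipy, OpenCV 4.12 (cv2) and the standard library are available. Lean on these libraries where they do the work, as an engineer would, in place of code of your own. Each camera call takes 0.05 s, during which the arm holds its last target. There are 200 camera calls.

## Working session

There is one attempt and no reset: what is moved stays moved. The work goes in short steps, Python scripts to look and compute and a shell command to move; the robot and the scene stay as the last step left them, time stands still between calls to the robot, and variables do not carry over. Pictures are saved under pics/ and viewed, at most 10 in all, crops included, and the job is handed in when it is done.

```bash
mkdir -p pics; ls; cat > h.py <<'E'
import numpy as np, cv2
from bench import robot
def cloud(s, R=None, t=None):
    K=np.array(s["mtx"]);d=s["depth"];h,w=d.shape
    u,v=np.meshgrid(np.arange(w),np.arange(h))
    p=np.stack([u,v],-1).reshape(-1,1,2).astype(np.float64)
    n=cv2.undistortPoints(p,K,np.array([s["k1"],0,0,0,0.])).reshape(h,w,2)
    c=np.dstack([n[...,0]*d,n[...,1]*d,d])
    if "R" in s: return (c-np.array(s["t"]))@np.array(s["R"])
    T=np.array(s["tool_from_camera"]); c=c@T[:3,:3].T+T[:3,3]
    return c@np.array(R).T+np.array(t)
def shot(name,f=None):
    st=robot.sense(); s=robot.snapshot(name)
    if f: cv2.imwrite("pics/"+f,s["color"][...,::-1])
    return s,cloud(s,st["ee_rot"],st["position"])
E
python3 - <<'E'
from h import *
st=robot.sense(); print(st)
for n in("scene","side"):
    s,c=shot(n,n+"0.png"); np.savez("pics/"+n+"0.npz",c=c,im=s["color"])
    print(n,s["mtx"],s["k1"],s["R"],s["t"])
E
```

```text
pics
{'time': 0.0, 'q': array([61.49121928, 33.0309399 ,  1.4214392 , 82.38610595, -0.85902225,
       64.68558964, -3.23782752]), 'joint_vel': array([-0.01819799,  0.10507688, -0.03834799,  0.02400982,  0.08345346,
        0.04670335, -0.03540898]), 'tau': array([-1.55756641e-05, -7.65763807e+01,  2.25057811e+00, -2.85960031e+01,
        1.53700932e-02,  1.31954276e-02,  1.10240597e-05]), 'position': array([ 0.27123804, -0.61762014,  0.23046406]), 'ee_rot': array([[ 9.15588154e-01,  4.02116685e-01, -7.10049296e-04],
       [ 4.02117306e-01, -9.15587021e-01,  1.44205998e-03],
       [-7.02355412e-05, -1.60585614e-03, -9.99998708e-01]]), 'force': array([-0.06659025,  0.16173864,  0.08349834]), 'torque': array([0.00194342, 0.01002831, 0.00815181]), 'gripper_force': 0.0, 'finger_gap': 0.08557889938997204}
scene [[502.49449244   0.         318.90767187]
 [  0.         502.49449244 208.90832053]
 [  0.           0.           1.        ]] -0.010662439816879475 [[ 0.909857   -0.4147981  -0.0101377 ]
 [-0.28758737 -0.6128326  -0.7360229 ]
 [ 0.29908819  0.67259106 -0.67688073]] [-0.46850228  0.17734954  1.50421984]
side [[362.44049762   0.         321.37761324]
 [  0.         362.44049762 199.16519184]
 [  0.           0.           1.        ]] -0.06489838403974188 [[ 0.99457642 -0.10300175  0.01443532]
 [-0.05179872 -0.6108833  -0.79002436]
 [ 0.09019219  0.78499187 -0.61290549]] [-0.49472804  0.08571202  1.18431814]
```

View pics/scene0.png

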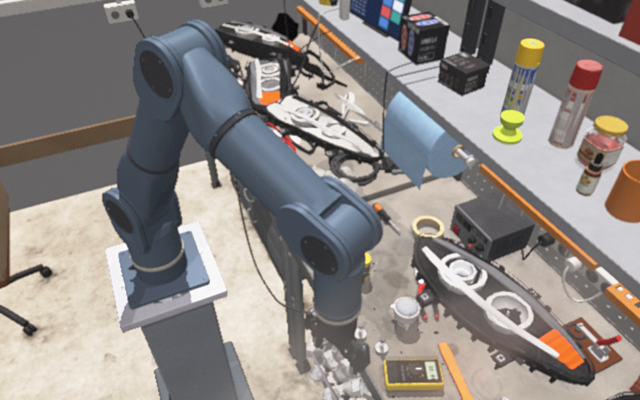

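View pics/side0.png

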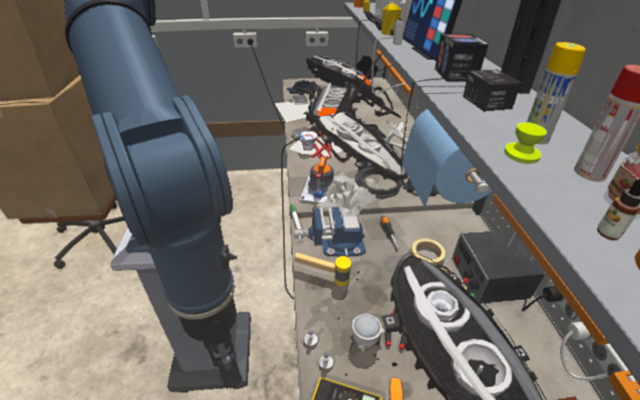

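The side view shows the mallet head at (343,270) with its handle running left to (297,258). The cap with the orange bar is near (321,172), the tub near (309,140), the bulbs at (311,340) and (326,362), and the projector at (366,330). I'll zoom in and measure.

```bash
python3 - <<'E'
from h import *
z=np.load("pics/side0.npz");c=z["c"];im=z["im"]
cv2.imwrite("pics/crop1.png",cv2.resize(im[110:310,270:420],None,fx=3,fy=3,interpolation=cv2.INTER_CUBIC)[...,::-1])
for n,(u,v) in dict(mtop=(343,262),hend=(300,257),hmid=(320,262),bar=(321,170),tub=(309,134),b1=(311,335),b2=(326,358),proj=(366,325),vise=(325,225)).items(): print(n,c[v,u].round(3))
E
```

```text
mtop [ 0.526 -0.276  0.074]
hend [ 0.413 -0.225  0.05 ]
hmid [ 0.467 -0.251  0.053]
bar [0.51  0.143 0.095]
tub [0.491 0.468 0.069]
b1 [ 0.425 -0.46   0.034]
b2 [ 0.453 -0.521  0.035]
proj [ 0.55  -0.47   0.072]
vise [ 0.505 -0.041 -0.001]
```

View pics/crop1.png

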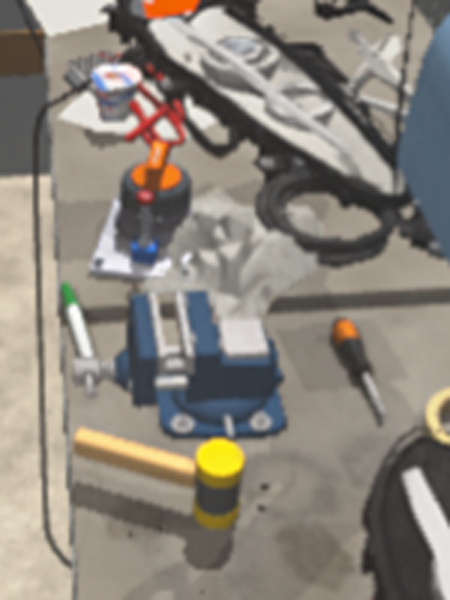

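The crop shows the red pin head at crop (145,197), on the near (-y) side of the cap. The orange bar runs roughly along y, and a blue vise stands between the mallet and the fixture.

```bash
python3 - <<'E'
from h import *
z=np.load("pics/side0.npz");c=z["c"];im=z["im"].astype(int);r,g,b=im[...,0],im[...,1],im[...,2]
x,y,h=c[...,0],c[...,1],c[...,2]
def st(n,m):
    p=c[m]; print(n,m.sum(),"med",np.median(p,0).round(4),"min",p.min(0).round(3),"max",p.max(0).round(3));return p
near=(abs(x-.51)<.1)&(abs(y-.14)<.13)&(h>.02)
p=st("barTop",near&(r>180)&(g>50)&(g<150)&(b<90)&(h>.106))
if len(p)>3:
    q=p[:,:2]-p[:,:2].mean(0);w,v=np.linalg.eigh(q.T@q);print(p.mean(0),v[:,1],np.sqrt(w/len(p)))
p=st("red",near&(r>130)&(g<70)&(b<70)); print(p.round(3))
st("cap",near&(r<90)&(h>.06))
m=(abs(x-.526)<.05)&(abs(y+.276)<.05)&(r>150)&(g>140)&(b<90)
p=st("mtop",m&(h>.071)); print((p.min(0)+p.max(0))/2)
p=st("handle",(x>.37)&(x<.5)&(abs(y+.25)<.06)&(h>.045)&(r>120))
q=p[:,:2]-p[:,:2].mean(0);w,v=np.linalg.eigh(q.T@q);print(p.mean(0),v[:,1])
st("vise",(abs(y+.1)<.1)&(x>.38)&(x<.65)&(h>.015))
E
```

```text
barTop 27 med [0.5145 0.1681 0.1117] min [0.503 0.149 0.109] max [0.53  0.209 0.115]
[0.51532255 0.17031257 0.11163947] [0.32084253 0.94713255] [0.00567252 0.01783087]
red 4 med [0.4962 0.1027 0.0998] min [0.488 0.098 0.081] max [0.503 0.147 0.101]
[[0.503 0.147 0.081]
 [0.488 0.107 0.1  ]
 [0.491 0.098 0.101]
 [0.501 0.099 0.1  ]]
cap 130 med [0.5125 0.1402 0.0736] min [0.475 0.094 0.06 ] max [0.552 0.176 0.097]
mtop 149 med [ 0.5259 -0.278   0.074 ] min [ 0.504 -0.297  0.071] max [ 0.547 -0.256  0.078]
[ 0.52566174 -0.27670737  0.07439765]
handle 255 med [ 0.4454 -0.2405  0.0513] min [ 0.396 -0.272  0.045] max [ 0.5   -0.193  0.091]
[ 0.44704019 -0.23901855  0.05357583] [-0.85131908  0.52464828]
vise 1911 med [ 0.5192 -0.1583  0.0765] min [ 0.4   -0.2    0.015] max [ 0.608 -0.006  0.116]
```

```bash
python3 -m handwheel '[[30,-22,0,0,50],[45,-31,0,0,50],[45,-32,0,0,50],[45,-32,0,0,50],[45,-32,0,0,50],[45,-31,0,0,50],[45,-31,0,0,50],[33,-24,0,0,50],[10,-7,0,0,50]]'; python3 -m handwheel '[[0,0,0,0.14,50],[0,0,0,0.14,50],[0,0,0,0.14,50],[0,0,0,0.14,50],[0,0,0,0.14,50],[0,0,0,0.145,50],[0,0,0,0,50]]'
python3 - <<'E'
from h import *
s,c=shot("wrist","w1.png");np.savez("pics/w1.npz",c=c,im=s["color"])
st=robot.sense();print(st["position"],st["ee_rot"][:,0],st["time"],st["q"])
E
```

```text
time: 1.23
position: [0.4895, -0.2554, 0.2311]
ee_rot: [[0.914, 0.406, -0.0], [0.406, -0.914, 0.001], [0.001, -0.001, -1.0]]
force: [-0.4, 0.2, -0.2]
finger_gap: 0.0498
gripper_force: 0.0
time: 2.1
position: [0.4876, -0.2592, 0.2311]
ee_rot: [[0.908, -0.418, -0.001], [-0.418, -0.908, -0.0], [-0.001, 0.001, -1.0]]
force: [0.3, 0.3, 0.1]
finger_gap: 0.0496
gripper_force: 0.0
[ 0.4877702  -0.25905255  0.23112977] [ 9.09448705e-01 -4.15815889e-01 -4.45605723e-04] 2.15 [ 16.05424079  22.82739131  10.14488429 101.41786821  -4.68232287
  56.1895734  -86.54030568]
```

View pics/w1.png

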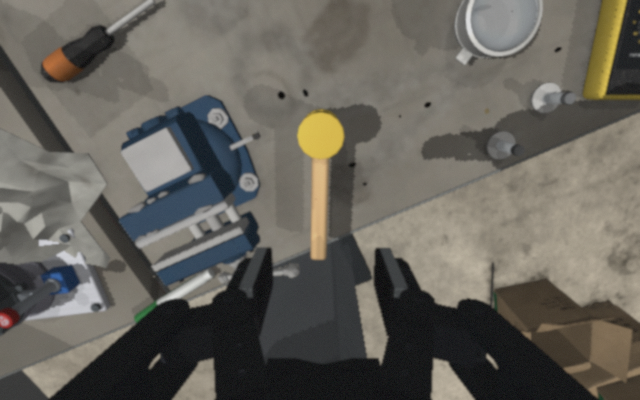

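The wrist view shows the yellow head at (321,135) with the handle running down to (318,255), in line with the fingers. The vise is to the left, its nearest edge at about (258,180), with its crank near (280,270).

```bash
python3 - <<'E'
from h import *
z=np.load("pics/w1.npz");c=z["c"];im=z["im"].astype(int);r,g,b=im[...,0],im[...,1],im[...,2]
st=robot.sense();R=np.array(st["ee_rot"]);t=np.array(st["position"])
T=(c-t)@R
V,U=np.mgrid[:400,:640]
m=(U>285)&(U<350)&(V<170)&(V>105)&(c[...,2]>.068)
p=T[m];print("head tool",p.min(0),p.max(0),(p.min(0)+p.max(0))/2, "z",np.median(c[m][:,2]))
for v in(170,200,230,250):
    k=(V==v)&(U>295)&(U<345)&(c[...,2]>.04)&(r>130); print(v,T[k].min(0).round(4),T[k].max(0).round(4),np.median(c[k],0).round(4))
k=(U<300)&(abs(T[...,1])<.09)&(c[...,2]>.01)&(c[...,2]<.13)&(T[...,0]>-.06)&(T[...,0]<.07)
p=T[k];print(len(p)); 
if len(p):
  i=np.argsort(abs(p[:,1]))[:5];print(p[i],c[k][i])
E
```

```text
head tool [ 0.02161417 -0.02438928 -0.14247277] [0.07991785 0.01858888 0.16291317] [ 0.05076601 -0.0029002   0.0102202 ] z 0.07593562188716063
170 [ 0.0056 -0.0126  0.1764] [0.0063 0.004  0.1798] [ 0.4952 -0.2578  0.0534]
200 [-0.0271 -0.0131  0.1762] [-0.026   0.0029  0.1795] [ 0.4657 -0.2435  0.0536]
230 [-0.0625 -0.0147  0.176 ] [-0.0603  0.0029  0.1809] [ 0.4346 -0.2284  0.0537]
250 [-0.0868 -0.0151  0.1753] [-0.0842  0.0007  0.1805] [ 0.4135 -0.2172  0.054 ]
2003
[[ 0.0508766  -0.02201351  0.15396409]
 [ 0.05249572 -0.02211214  0.15588661]
 [ 0.04984059 -0.02213722  0.15530676]
 [ 0.04720408 -0.02214672  0.15451786]
 [ 0.04806834 -0.02215384  0.15491763]] [[ 0.54309885 -0.26022953  0.07713198]
 [ 0.54461119 -0.26081361  0.07520869]
 [ 0.54220727 -0.2596866   0.07578971]
 [ 0.53981393 -0.25858145  0.07657978]
 [ 0.54060265 -0.25893445  0.07617962]]
```

```bash
python3 -m handwheel '[[4,-4.5,20,0.03,50],[0,0,40,0,50],[0,0,45,0,50],[0,0,45,0,50],[0,0,35,0,50],[0,0,18,0,50],[0,0,5,0,50],[0,0,0,0,50]]'; python3 -m handwheel '[[0,0,0,0,5],[0,0,0,0,5],[0,0,0,0,5],[0,0,0,0,5],[0,0,0,0,5]]'
```

```text
time: 3.15
position: [0.4937, -0.2564, 0.0235]
ee_rot: [[0.896, -0.444, 0.0], [-0.444, -0.896, 0.0], [0.0, -0.0, -1.0]]
force: [0.5, 0.5, 1.3]
finger_gap: 0.0501
gripper_force: 0.0
time: 3.78
position: [0.4941, -0.2565, 0.0242]
ee_rot: [[0.896, -0.445, 0.001], [-0.445, -0.896, -0.001], [0.002, 0.0, -1.0]]
force: [-1.3, -0.7, 6.0]
finger_gap: 0.017
gripper_force: 59.1
```

```bash
python3 -m handwheel '[[0,0,-10,0,5],[0,0,-35,0,5],[0,0,-50,0,5],[0,0,-50,0,5],[0,0,-45,0,5],[0,0,-25,0,5]]'; python3 -m handwheel '[[-12,-20,0,0,5],[-28,-43,0,0,5],[-28,-43,0,0,5],[-28,-43,0,0,5],[-28,-43,0,0,5],[-17,-25,0,0,5],[0,0,0,-0.16,5],[0,0,0,-0.16,5],[0,0,0,-0.16,5],[0,0,0,-0.16,5]]'
python3 - <<'E'
from h import *
s,c=shot("wrist","w2.png");np.savez("pics/w2.npz",c=c,im=s["color"])
st=robot.sense();print(st["position"],st["ee_rot"],st["time"],st["q"],st["finger_gap"])
E
```

```text
time: 4.53
position: [0.4937, -0.2562, 0.2413]
ee_rot: [[0.896, -0.445, 0.002], [-0.445, -0.896, -0.001], [0.003, -0.0, -1.0]]
force: [1.0, -0.6, -5.0]
finger_gap: 0.017
gripper_force: 59.0
time: 5.78
position: [0.4632, 0.0009, 0.2386]
ee_rot: [[0.983, 0.183, -0.001], [0.183, -0.983, -0.0], [-0.001, 0.0, -1.0]]
force: [0.2, 0.8, -4.4]
finger_gap: 0.0172
gripper_force: 59.1
[0.46326014 0.00090742 0.238584  ] [[ 9.81643549e-01  1.90723713e-01 -6.38781769e-04]
 [ 1.90723623e-01 -9.81643754e-01 -2.00373592e-04]
 [-6.65272130e-04  7.48646705e-05 -9.99999776e-01]] 5.825 [ -5.24349147  14.63949412  -0.86483661 112.28721599   0.28269825
  53.1128307  -85.25506844] 0.016925765410732607
```

View pics/w2.png

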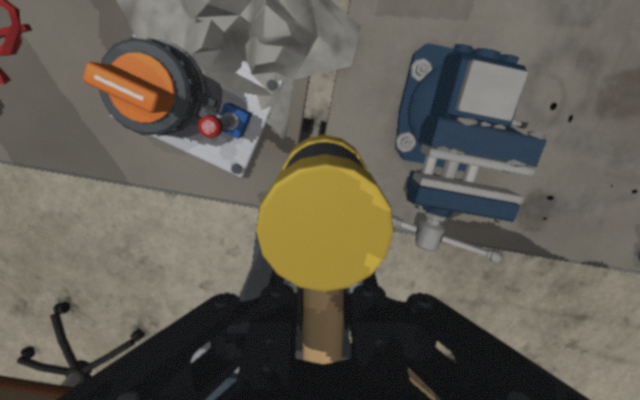

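The view shows the mallet held, its top at (325,225). The red pin head is at (209,126), the cap bar's middle at about (130,88), and the vise is to the right.

```bash
python3 - <<'E'
from h import *
z=np.load("pics/w2.npz");c=z["c"];im=z["im"].astype(int);r,g,b=im[...,0],im[...,1],im[...,2]
st=robot.sense();R=np.array(st["ee_rot"]);t=np.array(st["position"]);T=(c-t)@R
V,U=np.mgrid[:400,:640]
def mid(n,m):
    p=c[m];q=T[m];print(n,m.sum(),"world med",np.median(p,0).round(4),"mid",((np.percentile(p,2,0)+np.percentile(p,98,0))/2).round(4),"tool mid",((np.percentile(q,2,0)+np.percentile(q,98,0))/2).round(4));return p
mid("pin",(abs(U-209)<14)&(abs(V-126)<14)&(r>120)&(g<80)&(c[...,2]>.09))
p=mid("bar",(U>75)&(U<180)&(V>50)&(V<120)&(r>140)&(c[...,2]>.108))
rc=cv2.minAreaRect((p[:,:2]*1000).astype(np.float32));print(rc); print(cv2.boxPoints(rc))
m=(U>255)&(U<395)&(V>150)&(V<300)&(r>140)&(g>110)&(b<90)&(T[...,2]<-.03)
p=mid("mal",m);A=np.c_[T[m][:,:2],np.ones(m.sum())];print("plane",np.linalg.lstsq(A,T[m][:,2],rcond=None)[0])
E
```

```text
pin 144 world med [0.4983 0.109  0.1019] mid [0.4983 0.1087 0.1021] tool mid [ 0.0549 -0.0991  0.1365]
bar 1534 world med [0.5185 0.1767 0.114 ] mid [0.5189 0.1766 0.1142] tool mid [ 0.0878 -0.1617  0.1244]
((521.1338500976562, 110.87661743164062), (32.41588592529297, 192.71127319335938), 2.7476906776428223)
[[500.32547  206.3445  ]
 [509.56363   13.854785]
 [541.94226   15.408737]
 [532.7041   207.89845 ]]
mal 13175 world med [0.5037 0.0079 0.29  ] mid [0.5025 0.0077 0.2899] tool mid [ 0.0397  0.0008 -0.0514]
plane [-0.09861165  0.00045398 -0.04767862]
```

```bash
python3 -m handwheel '[[2,-16,0,0,5],[3,-33,0,0,5],[3,-33,0,0,5],[2,-16,0,0,5],[0,0,30,0,5],[0,0,40,0,5],[0,0,25,0,5],[0,0,8,0,5],[0,0,0,0,5]]'; python3 - <<'E'
from h import *
s,c=shot("side","s2.png");im=s["color"]
cv2.imwrite("pics/s2c.png",cv2.resize(im[120:240,260:400],None,fx=5,fy=5,interpolation=cv2.INTER_CUBIC)[...,::-1])
E
```

```text
time: 6.95
position: [0.4565, 0.0989, 0.1355]
ee_rot: [[0.984, 0.177, -0.0], [0.177, -0.984, -0.0], [-0.0, 0.0, -1.0]]
force: [0.1, -0.4, -4.2]
finger_gap: 0.017
gripper_force: 58.9
```

View pics/s2c.png

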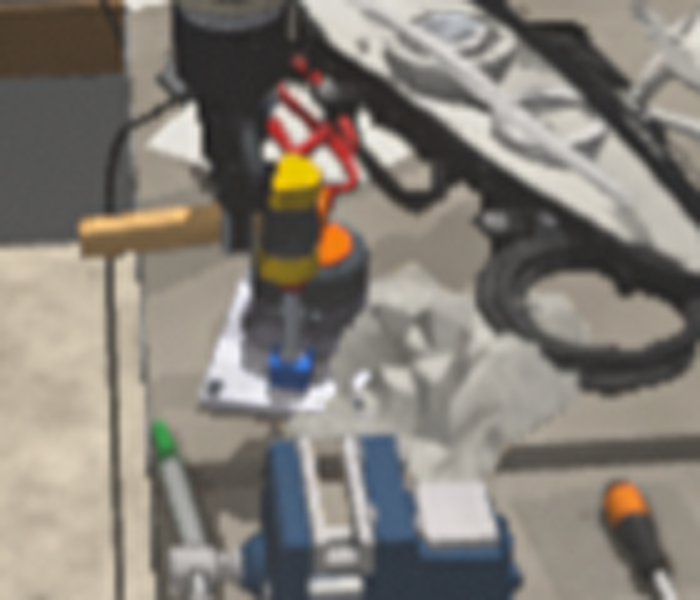

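The mallet's lower face is directly over the red pin head (crop (288,275) against the pin rod at (290,320)), and it is clear of the cap. Pressing down.

```bash
python3 -m handwheel '[[0,0,5,0,5],[0,0,5,0,5],[0,0,3,0,5]]'; python3 -m handwheel '[[0,0,4,0,5],[0,0,3,0,5]]';python3 -m handwheel '[[0,0,3,0,5],[0,0,2,0,5],[0,0,0,0,5]]'
```

```text
time: 7.38
position: [0.4567, 0.0992, 0.1225]
ee_rot: [[0.984, 0.178, 0.001], [0.178, -0.984, 0.0], [0.001, -0.0, -1.0]]
force: [-1.2, -0.5, 2.4]
finger_gap: 0.0168
gripper_force: 59.8
time: 7.62
position: [0.4567, 0.0992, 0.1153]
ee_rot: [[0.984, 0.178, 0.001], [0.178, -0.984, 0.0], [0.001, -0.0, -1.0]]
force: [-1.6, -0.6, 2.4]
finger_gap: 0.0168
gripper_force: 59.9
time: 8.0
position: [0.4562, 0.0988, 0.111]
ee_rot: [[0.984, 0.177, 0.0], [0.177, -0.984, -0.0], [0.0, 0.0, -1.0]]
force: [-5.0, -2.8, 17.2]
finger_gap: 0.0172
gripper_force: 62.2
```

```bash
python3 -m handwheel '[[0,0,1.5,0,5],[0,0,0,0,5]]'; python3 -m handwheel '[[0,0,-5,0,5],[0,0,-25,0,5],[0,0,-40,0,5],[0,0,-25,0,5],[0,0,0,0,5]]'
python3 - <<'E'
from h import *
s,c=shot("wrist");im=s["color"].astype(int);r,g,b=im[...,0],im[...,1],im[...,2]
m=(np.hypot(c[...,0]-.498,c[...,1]-.109)<.03)&(r>110)&(g<80)&(b<80)&(c[...,2]>.07)&(c[...,2]<.11)
print(m.sum(),np.median(c[m],0) if m.any() else 0)
s,c=shot("side");im=s["color"].astype(int);r,g,b=im[...,0],im[...,1],im[...,2]
m=(np.hypot(c[...,0]-.498,c[...,1]-.109)<.03)&(r>110)&(g<80)&(b<80)&(c[...,2]>.07)&(c[...,2]<.11)
print(m.sum(),c[m])
# free bench heights in candidate area around mallet's start
m=(abs(c[...,0]-.53)<.06)&(abs(c[...,1]+.28)<.06);print(c[m][:,2].max())
E
```

```text
time: 8.25
position: [0.4556, 0.0986, 0.11]
ee_rot: [[0.984, 0.177, -0.001], [0.177, -0.984, -0.001], [-0.001, 0.0, -1.0]]
force: [-10.7, -3.7, 27.2]
finger_gap: 0.017
gripper_force: 63.9
time: 8.88
position: [0.4571, 0.0994, 0.2047]
ee_rot: [[0.984, 0.178, 0.003], [0.178, -0.984, 0.001], [0.003, -0.0, -1.0]]
force: [-0.1, 0.3, -4.6]
finger_gap: 0.0173
gripper_force: 59.5
0 0
9 [[0.50541823 0.13483775 0.07114071]
 [0.48870742 0.10961023 0.08502419]
 [0.48801202 0.10208269 0.08601558]
 [0.49138884 0.10101839 0.08655598]
 [0.50192617 0.1018246  0.08540227]
 [0.49106454 0.0974338  0.08484383]
 [0.49440005 0.09606221 0.08560233]
 [0.49817039 0.09887253 0.08344095]
 [0.50140679 0.0965887  0.08483681]]
0.004183549838411575
```

The pin head is now at about 0.0855, down from 0.100, so it is fully down. Next I return the mallet to its original clear spot.

```bash
python3 -m handwheel '[[0,0,-30,0,5],[-2,24,0,0,5],[-3,44,0,0,5],[-4,48,0,0,5],[-4,48,0,0,5],[-4,48,0,0,5],[-4,48,0,0,5],[-3,48,0,0,5],[-3,35,0,0,5],[0,14,0,0,5]]'; python3 -m handwheel '[[0,0,0,0.16,5],[0,0,0,0.16,5],[0,0,0,0.16,5],[0,0,0,0.16,5],[0,0,30,0,5],[0,0,50,0,5],[0,0,50,0,5],[0,0,40,0,5],[0,0,15,0,5],[0,0,5,0,5]]'
```

```text
time: 10.22
position: [0.4921, -0.2591, 0.2316]
ee_rot: [[0.985, 0.175, -0.003], [0.175, -0.985, 0.0], [-0.003, -0.001, -1.0]]
force: [0.1, 0.1, -4.0]
finger_gap: 0.0171
gripper_force: 59.4
time: 11.48
position: [0.4932, -0.2564, 0.0431]
ee_rot: [[0.896, -0.445, -0.001], [-0.445, -0.896, 0.001], [-0.001, -0.0, -1.0]]
force: [0.5, -0.5, -3.2]
finger_gap: 0.017
gripper_force: 59.2
```

```bash
python3 -m handwheel '[[0,0,8,0,5],[0,0,5,0,5],[0,0,0,0,5]]';python3 -m handwheel '[[0,0,3,0,5],[0,0,2,0,5],[0,0,0,0,5]]'
```

```text
time: 11.85
position: [0.4935, -0.257, 0.0311]
ee_rot: [[0.896, -0.445, 0.0], [-0.445, -0.896, -0.0], [0.0, -0.0, -1.0]]
force: [0.1, 0.1, -3.9]
finger_gap: 0.0172
gripper_force: 59.3
time: 12.22
position: [0.4933, -0.2569, 0.0257]
ee_rot: [[0.896, -0.445, -0.0], [-0.445, -0.896, 0.0], [-0.0, -0.0, -1.0]]
force: [-0.9, -0.2, -4.5]
finger_gap: 0.0171
gripper_force: 59.3
```

```bash
python3 -m handwheel '[[0,0,1.5,0,5],[0,0,0,0,5]]';python3 -m handwheel '[[0,0,1.5,0,5],[0,0,0,0,5]]'
```

```text
time: 12.48
position: [0.4932, -0.2569, 0.0242]
ee_rot: [[0.895, -0.445, -0.0], [-0.445, -0.895, 0.0], [-0.0, 0.0, -1.0]]
force: [-0.4, -0.2, -3.9]
finger_gap: 0.0173
gripper_force: 59.3
time: 12.72
position: [0.4934, -0.257, 0.0233]
ee_rot: [[0.895, -0.445, 0.0], [-0.445, -0.895, -0.0], [0.0, -0.0, -1.0]]
force: [-1.0, 1.3, 3.8]
finger_gap: 0.0171
gripper_force: 60.6
```

```bash
python3 -m handwheel '[[0,0,0,0,50],[0,0,0,0,50],[0,0,0,0,50],[0,0,0,0,50]]';python3 -m handwheel '[[0,0,-12,0,50],[0,0,-30,0,50],[0,0,-50,0,50],[0,0,-60,0,50],[0,0,-50,0,60],[0,0,-20,0,60]]'
python3 - <<'E'
from h import *
s,c=shot("side");im=s["color"].astype(int);r,g,b=im[...,0],im[...,1],im[...,2]
m=(abs(c[...,0]-.526)<.05)&(abs(c[...,1]+.276)<.05)&(r>150)&(g>140)&(b<90)&(c[...,2]>.068)
print(m.sum(),c[m].min(0),c[m].max(0))
E
```

```text
time: 13.22
position: [0.4934, -0.257, 0.0228]
ee_rot: [[0.896, -0.445, 0.0], [-0.445, -0.896, -0.0], [0.0, 0.0, -1.0]]
force: [0.9, 0.1, 0.6]
finger_gap: 0.05
gripper_force: 0.0
time: 13.98
position: [0.494, -0.2576, 0.249]
ee_rot: [[0.895, -0.445, 0.005], [-0.445, -0.895, -0.002], [0.005, -0.0, -1.0]]
force: [-0.9, -0.3, -0.9]
finger_gap: 0.0596
gripper_force: 0.0
153 [ 0.50635614 -0.29728749  0.06937542] [ 0.54748742 -0.25772073  0.07724319]
```

The mallet is standing. Now going to the cap.

```bash
python3 -m handwheel '[[-9,-20,0,0,60],[-18,-42,0,0,60],[-21,-48,0,0,60],[-21,-48,0,0,60],[-21,-48,0,0,60],[-21,-48,0,0,60],[-20,-48,0,0,60],[-18,-43,0,0,60],[-14,-35,0,0,60],[-8,-20,0,0,60]]'; python3 -m handwheel '[[0,0,0,-0.174,60],[0,0,0,-0.174,60],[0,0,0,-0.174,60],[0,0,0,-0.174,60],[0,0,0,-0.174,60],[0,0,0,-0.174,60],[0,0,0,-0.174,60],[0,0,0,-0.174,60],[0,0,0,-0.174,60],[0,0,0,-0.174,60]]'
python3 -m handwheel '[[0,0,0,0,60]]'
cat > capm.py <<'E'
from h import *
import sys
st=robot.sense();s,c=shot("wrist",sys.argv[1]);im=s["color"].astype(int);r,g,b=im[...,0],im[...,1],im[...,2]
R=np.array(st["ee_rot"]);t=np.array(st["position"]);T=(c-t)@R
zt=float(sys.argv[2])
m=(np.hypot(c[...,0]-.519,c[...,1]-.177)<.06)&(c[...,2]>zt)&(c[...,2]<zt+.012)&(r>120)
p=T[m];rc=cv2.minAreaRect((p[:,:2]*1000).astype(np.float32));print("bar tool-frame mm",m.sum(),rc,np.median(c[m],0))
d=(np.hypot(c[...,0]-.519,c[...,1]-.177)<.038)&~m&(c[...,2]<zt)&(c[...,2]>.05);print("disc z",np.percentile(c[d][:,2],[10,50,90]))
print(st["position"],st["ee_rot"][:,0],st["time"],st["q"])
E
python3 capm.py w3.png 0.109
```

```text
time: 15.28
position: [0.5178, 0.1793, 0.2449]
ee_rot: [[0.896, -0.443, -0.0], [-0.443, -0.896, 0.0], [-0.0, -0.0, -1.0]]
force: [0.1, -0.5, -0.2]
finger_gap: 0.0601
gripper_force: 0.0
time: 16.52
position: [0.5183, 0.176, 0.2448]
ee_rot: [[0.284, 0.959, -0.0], [0.959, -0.284, -0.001], [-0.001, 0.0, -1.0]]
force: [-0.2, -0.9, -0.8]
finger_gap: 0.0603
gripper_force: 0.0
time: 16.65
position: [0.5183, 0.1762, 0.2448]
ee_rot: [[0.29, 0.957, -0.0], [0.957, -0.29, -0.0], [-0.0, -0.0, -1.0]]
force: [0.6, 0.6, 0.3]
finger_gap: 0.06
gripper_force: 0.0
bar tool-frame mm 1260 ((1.4882869720458984, -1.026963233947754), (17.980209350585938, 58.830078125), 88.81893157958984) [0.51820504 0.17923291 0.1137993 ]
disc z [0.07941299 0.0828093  0.0847069 ]
[0.51831734 0.17615978 0.24482959] [ 2.90351840e-01  9.56919832e-01 -4.94200138e-04] 16.65 [-12.32886585  21.85740794 -16.16305089 100.28805692   6.97872511
  58.85052056 -47.88879638]
```

View pics/w3.png

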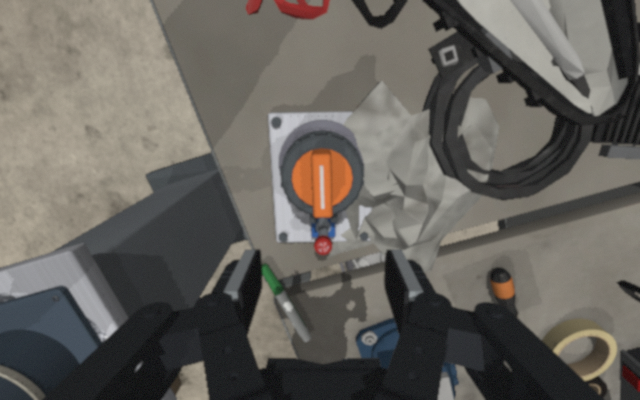

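The wrist view shows the orange bar at (321,185), aligned with the fingers. The pin at (323,245) is down and outside the cap.

```bash
python3 -m handwheel '[[1,-1,20,0,60],[0,0,40,0,60],[0,0,45,0,60],[0,0,35,0,60],[0,0,14,0,60],[0,0,3,0,60],[0,0,0,0,60]]'; python3 -m handwheel '[[0,0,0,0,8],[0,0,0,0,8],[0,0,0,0,8],[0,0,0,0,8],[0,0,0,0,8]]'; python3 -c "
from bench import robot;s=robot.sense();print(s['torque'],s['force'])"
```

```text
time: 17.58
position: [0.5182, 0.1788, 0.0888]
ee_rot: [[0.289, 0.957, 0.001], [0.957, -0.289, 0.0], [0.001, 0.001, -1.0]]
force: [0.1, -0.2, 0.6]
finger_gap: 0.0603
gripper_force: 0.0
time: 18.2
position: [0.518, 0.1787, 0.0886]
ee_rot: [[0.288, 0.958, 0.001], [0.958, -0.288, 0.0], [0.001, 0.001, -1.0]]
force: [-1.1, -0.5, 6.3]
finger_gap: 0.0173
gripper_force: 58.1
[-0.17598777  0.19875908  0.20846367] [-1.1483989  -0.51062939  6.31585929]
```

```bash
T='from bench import robot;s=robot.sense();print("TQ",s["torque"].round(2),s["force"].round(1))'; python3 -m handwheel '[[0,0,0,0.05,8],[0,0,0,0.05,8],[0,0,0,0,8]]';python3 -c "$T"; python3 -m handwheel '[[0,0,0,0.03,8],[0,0,0,0.03,8],[0,0,0,0,8]]';python3 -c "$T"
```

```text
time: 18.58
position: [0.5182, 0.1789, 0.0886]
ee_rot: [[0.382, 0.924, 0.002], [0.924, -0.382, 0.001], [0.001, 0.001, -1.0]]
force: [0.8, 0.2, 5.2]
finger_gap: 0.0172
gripper_force: 58.0
TQ [-0.05 -0.   -0.12] [0.8 0.2 5.2]
time: 18.95
position: [0.5183, 0.1789, 0.0886]
ee_rot: [[0.436, 0.9, 0.002], [0.9, -0.436, 0.001], [0.001, 0.001, -1.0]]
force: [-0.3, 0.7, 5.9]
finger_gap: 0.0168
gripper_force: 58.2
TQ [-0.02 -0.03  0.07] [-0.3  0.7  5.9]
```

```bash
T='from bench import robot;s=robot.sense();print("TQ",s["torque"].round(2),s["force"].round(1))'; python3 -m handwheel '[[0,0,0,0.04,8],[0,0,0,0.04,8],[0,0,0,0,8]]';python3 -c "$T"; 
```

```text
time: 19.32
position: [0.5183, 0.1789, 0.0886]
ee_rot: [[0.507, 0.862, 0.002], [0.862, -0.507, 0.001], [0.001, 0.001, -1.0]]
force: [0.9, -0.1, 5.6]
finger_gap: 0.0169
gripper_force: 58.1
TQ [-0.02 -0.06  0.08] [ 0.9 -0.1  5.6]
```

It turns freely at 14° with no torque, so clockwise is the opening direction. Continuing to about 70°.

```bash
T='from bench import robot;s=robot.sense();print("TQ",s["torque"].round(2),s["force"].round(1),s["q"])'; python3 -m handwheel '[[0,0,0,0.08,8],[0,0,0,0.12,8],[0,0,0,0.12,8],[0,0,0,0.1,8],[0,0,0,0,8]]';python3 -c "$T"; python3 -m handwheel '[[0,0,0,0.08,8],[0,0,0,0.12,8],[0,0,0,0.12,8],[0,0,0,0.12,8],[0,0,0,0.12,8],[0,0,0,0,8]]';python3 -c "$T"
```

```text
time: 19.95
position: [0.5182, 0.1789, 0.0886]
ee_rot: [[0.815, 0.579, 0.002], [0.579, -0.815, 0.001], [0.002, 0.001, -1.0]]
force: [0.1, 0.6, 7.1]
finger_gap: 0.0171
gripper_force: 58.1
TQ [-0.04 -0.01 -0.25] [0.1 0.6 7.1] [-22.17171282  32.10529853  -2.66792557 111.22099238   2.39844434
  36.61759839 -80.96358135]
time: 20.7
position: [0.5186, 0.1787, 0.0886]
ee_rot: [[0.998, 0.057, 0.002], [0.057, -0.998, 0.0], [0.002, -0.0, -1.0]]
force: [2.1, -1.5, 6.7]
finger_gap: 0.0168
gripper_force: 58.1
TQ [-0.25 -0.2  -0.28] [ 2.1 -1.5  6.7] [ -28.44066331   32.42334126    6.77424428  111.44140743   -6.08484437
   36.33934019 -104.53486604]
```

```bash
python3 - <<'E'
from h import *
s,c=shot("wrist","w4.png")
E
```

```text
(no output)
```

View pics/w4.png

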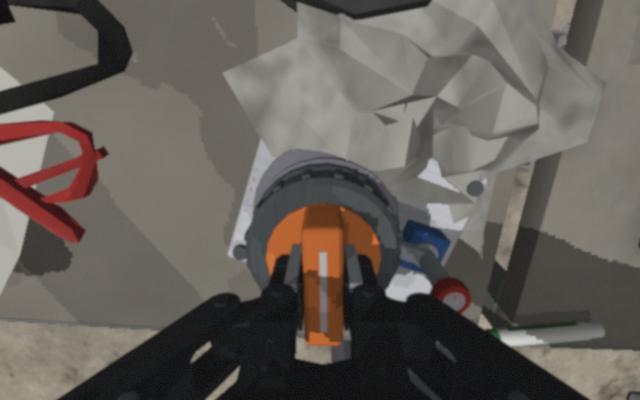

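The bar is still aligned between the fingers after about 70° of turn. The pin is at (452,293), and the stub shows no shift. Lifting straight up.

```bash
python3 -m handwheel '[[0,0,-3,0,8],[0,0,-5,0,8],[0,0,-7,0,8],[0,0,0,0,8]]';python3 -m handwheel '[[0,0,-8,0,8],[0,0,-12,0,8],[0,0,-15,0,8],[0,0,-15,0,8],[0,0,-15,0,8],[0,0,-12,0,8],[0,0,-8,0,8],[0,0,0,0,8],[0,0,0,0,8],[0,0,0,0,8]]'; python3 - <<'E'
from h import *
st=robot.sense();print(st["joint_vel"].round(2))
s,c=shot("side");im=s["color"]
cv2.imwrite("pics/s5c.png",cv2.resize(im[90:390,240:420],None,fx=2,fy=2,interpolation=cv2.INTER_CUBIC)[...,::-1])
E
```

```text
time: 21.25
position: [0.5174, 0.1787, 0.1034]
ee_rot: [[0.998, 0.059, 0.0], [0.059, -0.998, 0.0], [0.0, -0.0, -1.0]]
force: [0.5, -1.2, -4.4]
finger_gap: 0.0169
gripper_force: 58.6
time: 22.5
position: [0.5172, 0.1785, 0.1873]
ee_rot: [[0.998, 0.059, -0.001], [0.059, -0.998, -0.0], [-0.001, 0.0, -1.0]]
force: [0.1, 0.9, -4.3]
finger_gap: 0.0165
gripper_force: 58.8
[ 0.1  -0.03  0.01 -0.08 -0.01  0.05  0.07]
```

View pics/s5c.png

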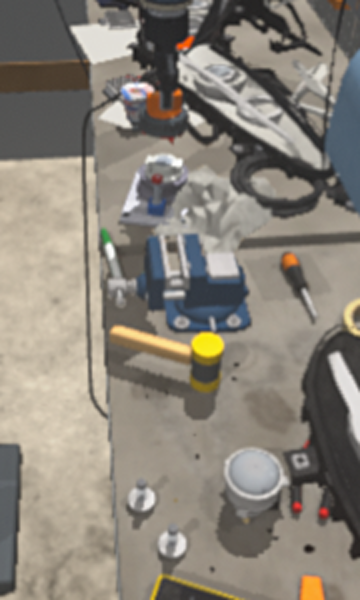

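The cap is off the stub, held level about 99 mm up. The mallet is standing, the bulbs, projector and tub are in place, and the pin is down.

```bash
python3 -c "
from bench import robot;print(robot.hand_in())"
```

```text
the job is handed in; nothing more can be done
None
```

I drove the pin fully down, stood the mallet back on the bench, and unlocked the cap with about 70° clockwise. The job was handed in at about 22.5 s with the cap held level and still about 10 cm above its seat, and the projector, bulbs and tub look unmoved in the last picture.

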